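# Move a quick-release plug from the gas outlet to its parking socket

### The arm

A 6-joint arm with a two-finger parallel gripper is mounted at the origin on a cart in front of the work surface, level with it; the furniture and walls round the work are solid. World frame = base frame: x ahead of the robot, y to its left, z up, the work surface at z = 0. Lengths are in m, angles in rad, forces in N, time in s.
With the tool pointing down it reaches from about 0.3 to 0.775 m from the base axis. Payload 14.6 kg.
Tool frame: the origin (TCP) lies between the finger pads; the fingertips stand 22 mm ahead of it and the grasp point (between the pads) lies 3 mm ahead of it; z points along the fingers, y is the line along which they close (so a half turn about z gives the same grasp; the last joint's range is limited). The gripper opens to 94 mm and grips with 3 to 60 N. Pads are 16 mm wide; open, the fingers measure 119 mm over their backs; the gripper's body (75 mm by 177 mm) begins 78 mm behind the grasp point.
Start: joints at [1.155, 0.3, 1.521, -0, 1.321, -0.067], TCP at [0.188, 0.517, 0.227] pointing down, gripper open.
Joint ranges: [-3.03, 3.03], [-0.79, 2.21], [0.23, 2.52], [-1.04, 4.18], [0, 3.07], [-2.55, 2.55]. Speed limits (rad/s): [2.22, 2.22, 2.57, 3.14, 3.14, 3.14].

### API

Orientations are given as [roll, pitch, yaw] about the fixed x, y, z axes, in that order (R = Rz(yaw) Ry(pitch) Rx(roll)).
In Python, from workcell import env gives the robot as it stands.
- The arm moves only by the tool jog_arm, never from a script. Its argument "increments" is a list of rows, each a list of 7 numbers: the shift along the tool's x, y, z in mm, then the turn, a rotation vector about the tool's x, y, z in rad, then the closure, from -1 (fully open) to 1 (shut). A call has 1 to 8 rows; each row is the pose to reach, as a shift and turn from the pose commanded when the call began, along the tool's axes at that moment; what a row does not reach only later rows make up. A row lasts 1/12 s, in which the tool goes at most 41.7 mm and 7.16 degrees, less where a joint would pass 70% of its speed; a pose out of reach is approached as far as the arm can. A call with a gripper value outside its range is refused whole. The fingers move at their own pace and stop on an object; "grip_force" is the grip in N (left out, the last holds). Time passes only in rows, so rows that repeat a pose let the fingers close. It gives the time, the measured TCP pose, the force, the opening and the grip force at its end, in the units of the state.
- env.state(): the state, without advancing time (a new reading comes with each control period).
- env.capture(name): name is "scene" or "top" or "wrist"; returns a dict with "img" (420x560x3 uint8, red, green, blue), "fovy" (degrees; the focal length in pixels is half the picture's height over the tangent of half this angle, whatever the lens; pixels are square), "cx", "cy" (the principal point, pixels), "dist" ([k1, k2, p1, p2, k3] as OpenCV has them; the pictures are not rectified), "origin" and "orientation" of the camera in the world; the wrist camera has in their place "T_tool_cam" (4x4, takes a point from camera to tool coordinates, whose origin is the TCP and whose axes are the flange's). Camera axes: x right, y down, z forward; pixel columns grow to the right and rows downward; lengths in m; the calibration is good to about 2 mm. A picture is of the moment at which its call begins: read the wrist's pose just before it. There is no depth.
- env.sign_off(): hands the job in; it is judged then, once.
The state is a dict: "time": time; "joint_pos": joint angles; "joint_vel": joint speeds; "effort": joint torques, N m; "tool_pos": TCP position; "tool_rot": TCP orientation; "ft_force": force on the tool from outside, world axes, zero at the start; "wrist_torque": the same for the moment, N m; "finger_gap": finger opening in m; "gripper_force": force on a finger pad.
Only numpy, scipy, OpenCV 4.12 (cv2) and the standard library are available. Lean on these libraries where they do the work, as an engineer would, in place of code of your own. Each camera call takes 0.05 s, during which the arm holds its last target. There are 200 camera calls.

### The job

Unclip the quick-release plug from the outlet block (the one with the hose barb): squeeze its side button in and keep it in while you draw the plug straight up out of the socket, never tearing at the catch. Then push the plug gently home in the empty parking block, whose height you must find by feel, until its flange is down at the mouth, and let its button spring back out there so that the catch locks it, and leave it. Squeeze and push firmly but without force, and do not disturb the other things on the bench.

Things in the scene. Friction and masses are not known exactly. Their poses are not given: they have to be found in the camera images.
- plug: the quick-release plug, origin at the underside of its flange, z up, y toward the button. Grey head 24 (x) x 30 (y) x 40 mm tall on a flange 36 x 38 x 4 mm; below it a steel shank 22 x 22 mm, 34 mm long. About 95 g. Fits its sockets either way round (yaw or yaw + pi). Breaks if squeezed by more than 25 N a finger
- plug_grip (a point): the centre of the plug's grip head, 26 mm above the flange underside, level with the middle of the black button (14 mm wide, 20 mm tall). The button stands 7 mm proud of the head's +y face, 1 mm when fully in; it is pressed by squeezing with one finger on it and one on the opposite face: 5 N to start, 8 N fully in
- plug_flange (a point): the centre of the underside of the plug's flange, the face that comes down on a socket's mouth. A catch on the shank, its flat top 9.5 mm below this face, stands 4 mm out of the shank on the +y side and draws back with the button
- plug_button (a joint): travel of the plug's release button: 0 = out (catch out), 0.006 m = fully pressed (catch drawn back); a spring returns it
- outlet: outlet block, origin on the bench under the socket: aluminium tower 44 x 40 mm, 50 mm tall, on a fixed 84 x 70 x 8 mm foot plate, with a brass hose barb (35 mm long, 22 mm up) on its +x side. Windows in the -y and +y walls, 16 mm wide, 26 to 42 mm up, under an 8 mm lip on which the plug's catch locks
- outlet_mouth (a point): the centre of the outlet's socket mouth, 50 mm above the bench, axes as the block's. Square socket 24 mm wide, mouth chamfered to 29 mm. The plug starts clipped in here, its button to the block's +y, its flange about 1.5 mm above the mouth, the catch up against the lip. Plug or socket is harmed by more than 25 N between them
- dock: parking block, fixed, no barb, empty. Origin on the bench under the centre of its socket, axes as the outlet's. The same foot and tower, but the tower is set in a 24 mm tall clamp collar: its mouth stands anywhere from 50 to 70 mm above the bench and this is not measured (the origin does not show it): find it by feel. Plug or block is harmed by more than 25 N between them
- dock_ejector (a joint): rise of the spring ejector in the parking socket (the outlet has the same one): it pushes the plug up with 4 N at 0 to 1 N at 0.008 m (fully up, as when empty). With the flange down on the mouth it reads about -0.001; with the plug caught and let go it stands about 0.0005, the flange about 1.5 mm above the mouth. A plug that is not caught rises several mm
- syringe: a loose syringe 102 mm long, 19 mm thick, lying on the bench, to be left alone
- microtube_a: a loose 42 mm microtube lying on the bench, to be left alone
- tape_roll: a loose tape roll, 49 mm across, 32 mm tall, to be left alone
- petri_dish: a loose petri dish, 61 mm across, 15 mm tall, to be left alone
- scissors: loose scissors 118 mm long lying on the bench, to be left alone
- tweezers: loose tweezers 138 mm long lying on the bench, to be left alone
Things that resemble listed ones, but are neither listed nor needed, are in the scene too. What is shaped like the plug but pink is not meant.

How it is judged:
By the outcome, as a careful person would: the job done as asked, in the order asked, and still so for the second after the job is handed in, with the robot touching nothing.
It also fails if it takes over 48 s, if anything falls off the work surface, if the arm or the gripper's body presses on something with over 40 N, if the wrist force passes 120 N, or if a joint passes its speed limit or range.

## Working session

There is one attempt and no reset: what is moved stays moved. The work goes in short steps, Python scripts to look and compute and a tool call to move; the robot and the scene stay as the last step left them, time stands still between calls to the robot, and variables do not carry over. Pictures are saved under pics/ and viewed, at most 10 in all, crops included, and the job is handed in when it is done.

Besides the shell and the picture viewer there is one more tool, called after "Request:" in YAML: its name, and indented under it one key for each argument. jog_arm: Moves the arm, as the interface text tells. Its arguments: {"type":"object","properties":{"increments":{"type":"array","items":{"type":"array","items":{"type":"number"}}},"grip_force":{"type":"number"}},"required":["increments"]}

```bash
mkdir -p pics; ls
cat > h.py <<'E'
import numpy as np, cv2, pickle
from workcell import env
from scipy.spatial.transform import Rotation as R
def cap(name,fn=None):
    s=env.state(); c=env.capture(name); c['state']=s
    if fn: cv2.imwrite('pics/'+fn+'.png',c['img'][:,:,::-1]); pickle.dump(c,open('pics/'+fn+'.pkl','wb'))
    return c
def load(fn): return pickle.load(open('pics/'+fn+'.pkl','rb'))
def pose(c):
    if 'T_tool_cam' in c:
        s=c['state']; T=np.eye(4); T[:3,:3]=R.from_euler('xyz',s['tool_rot']).as_matrix() if len(s['tool_rot'])==3 else None
        T[:3,3]=s['tool_pos']; T=T@np.array(c['T_tool_cam']); return T[:3,:3],T[:3,3]
    o=np.array(c['orientation']); M=R.from_euler('xyz',o).as_matrix() if o.shape==(3,) else o
    return M,np.array(c['origin'])
def K(c):
    f=c['img'].shape[0]/2/np.tan(np.radians(c['fovy'])/2)
    return np.array([[f,0,c['cx']],[0,f,c['cy']],[0,0,1.]])
def ray(c,px,z):
    "world points of pixels on plane height z"
    p=cv2.undistortPoints(np.array(px,float).reshape(-1,1,2),K(c),np.array(c['dist'],float)).reshape(-1,2)
    M,o=pose(c); d=np.c_[p,np.ones(len(p))]@M.T
    return o+d*((z-o[2])/d[:,2])[:,None]
def proj(c,P):
    M,o=pose(c); P=(np.array(P,float).reshape(-1,3)-o)@M
    return cv2.projectPoints(P,np.zeros(3),np.zeros(3),K(c),np.array(c['dist'],float))[0].reshape(-1,2)
E
python3 - <<'E'
from h import *
a=cap('top','top0'); b=cap('scene','scene0')
print({k:v for k,v in a.items() if k not in('img',)}); print({k:v for k,v in b.items() if k not in('img','state')})
E
```

```text
pics
{'fovy': 50.56655003483806, 'cx': 276.6501449143079, 'cy': 212.29108686363915, 'dist': array([0.00744261, 0.        , 0.        , 0.        , 0.        ]), 'origin': array([0.4170856 , 0.2299015 , 1.03083371]), 'orientation': array([-2.9745693 , -0.0282184 , -1.55873911]), 'state': {'time': 0.0, 'joint_pos': array([ 1.15539920e+00,  3.00456850e-01,  1.52156231e+00, -2.37715619e-05,
        1.32069881e+00, -6.66091290e-02]), 'joint_vel': array([ 0.00142786,  0.00011154, -0.00087057,  0.00041584,  0.00062151,
        0.00093347]), 'effort': array([-2.99466432e-03, -5.31803441e+01, -3.52725613e+01,  7.07658869e-02,
        2.45872897e-02, -1.16443448e-04]), 'tool_pos': array([0.18788715, 0.51666723, 0.22690207]), 'tool_rot': array([-3.14046829e+00, -5.19271402e-05,  2.79281052e+00]), 'ft_force': array([0.00971068, 0.47676153, 0.36256272]), 'wrist_torque': array([ 0.00137884,  0.02403372, -0.06634804]), 'gripper_force': 0.0, 'finger_gap': 0.0940244713207937}}
{'fovy': 53.07815215397531, 'cx': 283.90878083439503, 'cy': 216.984541710239, 'dist': array([-0.0929306,  0.       ,  0.       ,  0.       ,  0.       ]), 'origin': array([ 0.04748146, -0.23152739,  0.60230491]), 'orientation': array([-2.20301709, -0.00422283, -0.8613418 ])}
```

View pics/top0.png

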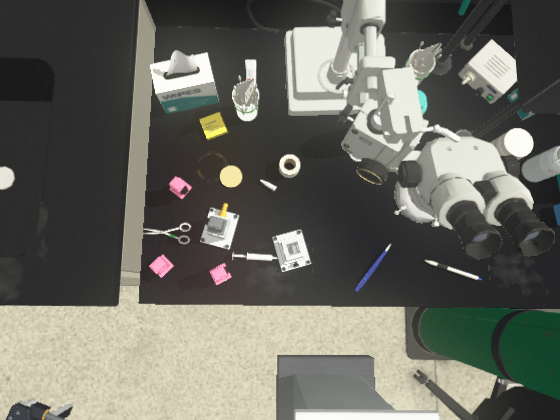

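View pics/scene0.png

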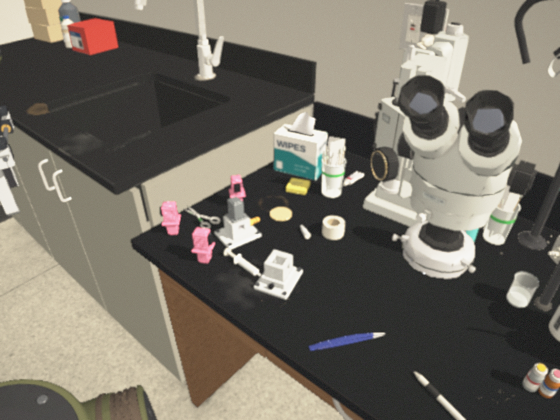

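Top view: outlet with yellow barb at (218,228) carrying the grey plug; empty dock at (292,250). Lookalikes for the plug are the three pink ones at (180,187), (161,266) and (220,274). The grey one at (216,225) in the barbed block is the one meant.

Run:
```python
from h import *
c=load('top0'); im=c['img']
crop=im[180:300,140:330]; cv2.imwrite('pics/crop0.png',cv2.resize(crop,None,fx=4.2,fy=4.2,interpolation=cv2.INTER_CUBIC)[:,:,::-1])
m=((im.min(2)>110)&(im.max(2).astype(int)-im.min(2)<40)).astype(np.uint8)
for n,(u,v) in dict(outlet=(218,228),dock=(292,250)).items():
    s=np.zeros_like(m); s[v-28:v+28,u-26:u+26]=m[v-28:v+28,u-26:u+26]
    cs,_=cv2.findContours(s,0,2); k=max(cs,key=cv2.contourArea)
    r=cv2.minAreaRect(k); b=cv2.boxPoints(r); w=ray(c,b,0.008); print(n,cv2.contourArea(k),b.round(1).tolist(),'\n',w.round(4).tolist(),w.mean(0))
```

```text
outlet 953.0 [[199.5, 241.3000030517578], [209.60000610351562, 205.89999389648438], [239.3000030517578, 214.39999389648438], [229.1999969482422, 249.8000030517578]] 
 [[0.5194, 0.3796, 0.008], [0.6024, 0.3595, 0.008], [0.5836, 0.2899, 0.008], [0.5009, 0.3109, 0.008]] [0.55158083 0.33497852 0.008     ]
dock 1118.0 [[260.20001220703125, 239.5], [301.0, 227.89999389648438], [311.20001220703125, 263.5], [270.29998779296875, 275.20001220703125]] 
 [[0.5256, 0.2404, 0.008], [0.5542, 0.1462, 0.008], [0.4721, 0.1225, 0.008], [0.4444, 0.2157, 0.008]] [0.49904422 0.18120824 0.008     ]
```

View pics/crop0.png

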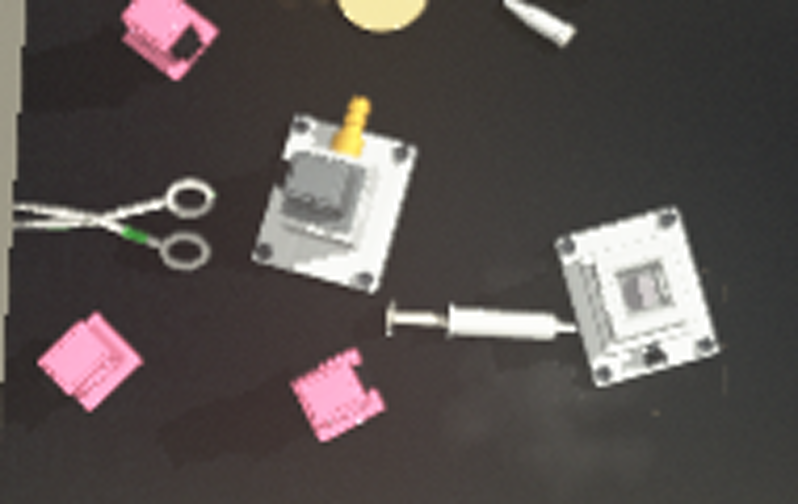

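The crop confirms it: the grey plug sits in the barbed block, with its button on the left (+y).

Request:
jog_arm:
  increments:
    - [-35,-4,0,0,0,-0.01,-1]
    - [-75,-9,0,0,0,-0.02,-1]
    - [-115,-13,0,0,0,-0.03,-1]
    - [-155,-18,0,0,0,-0.05,-1]
    - [-195,-22,0,0,0,-0.06,-1]
    - [-235,-27,0,0,0,-0.07,-1]
    - [-275,-31,0,0,0,-0.08,-1]
    - [-310,-35,0,0,0,-0.09,-1]

```text
time: 0.77
tool_pos: [0.4693, 0.3764, 0.2271]
tool_rot: [-3.141, -0.0, 2.883]
ft_force: [0.1, 0.9, 0.6]
finger_gap: 0.0941
gripper_force: 0.0
```

Request:
jog_arm:
  increments:
    - [-30,-4,0,0,0,-0.01,-1]
    - [-55,-7,0,0,0,-0.02,-1]
    - [-80,-9,0,0,0,-0.02,-1]
    - [-90,-10,0,0,0,-0.02,-1]
    - [-90,-10,0,0,0,-0.02,-1]

```text
time: 1.18
tool_pos: [0.5529, 0.3443, 0.2265]
tool_rot: [-3.141, -0.001, 2.901]
ft_force: [0.1, -0.5, -0.1]
finger_gap: 0.0941
gripper_force: 0.0
```

Run:
```python
from h import *
c=cap('wrist','w1'); print(c['T_tool_cam'],c['fovy'],c['state']['tool_pos'],c['state']['tool_rot'],c['state']['joint_pos'])
```

```text
[[ 5.62077416e-04 -9.68228920e-01 -2.50064877e-01  7.21391199e-02]
 [ 9.99999096e-01  2.38775887e-04  1.32320537e-03 -2.07524568e-04]
 [-1.22145625e-03 -2.50065395e-01  9.68228179e-01 -1.58222424e-01]
 [ 0.00000000e+00  0.00000000e+00  0.00000000e+00  1.00000000e+00]] 63.426739695491136 [0.5529164  0.34431479 0.22647219] [-3.14068397e+00 -7.95334063e-04  2.90071143e+00] [ 5.00792558e-01  5.32432957e-01  1.19813462e+00 -1.34431195e-04
  1.41222535e+00 -8.29101603e-01]
```

View pics/w1.png

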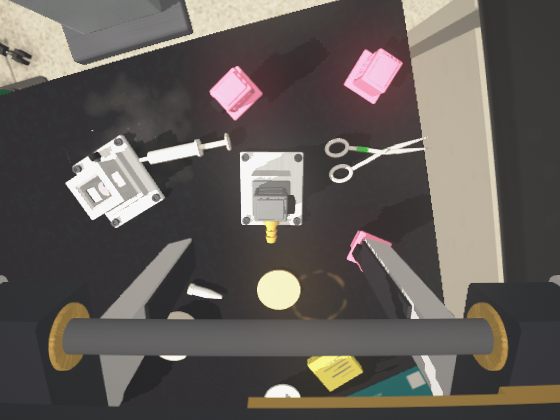

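Wrist view shows the outlet foot at (241..303, 152..224), well aligned with the picture; the plug head is at (270,200) with the black button on the right at (291,203). The dock is at (115,183).

```bash
python3 - <<'E'
from h import *
c=load('w1'); im=c['img']
m=((im.min(2)>95)&(im.max(2).astype(int)-im.min(2)<40)).astype(np.uint8)
def box(n,x0,x1,y0,y1):
    s=np.zeros_like(m); s[y0:y1,x0:x1]=m[y0:y1,x0:x1]
    s=cv2.morphologyEx(s,cv2.MORPH_OPEN,np.ones((9,9)))
    cs,_=cv2.findContours(s,0,2); k=max(cs,key=cv2.contourArea).reshape(-1,2)
    w=ray(c,k,0.008)[:,:2].astype(np.float32)
    (cx,cy),(a,b),t=cv2.minAreaRect(w*1000); print(n,cx,cy,a,b,t, k.min(0),k.max(0))
box('outlet',235,310,145,232)
box('dock',55,172,130,240)
print(proj(c,[[.5516,.335,.008],[.499,.178,.008]]))
E
python3 - <<'E'
import sys; sys.path.insert(0,'.')
import os; os.chdir('.')
from h import *
c=load('w1'); cv2.imwrite('pics/crop1.png',cv2.resize(c['img'][120:250,50:320],None,fx=2.9,fy=2.9,interpolation=cv2.INTER_CUBIC)[:,:,::-1])
E
```

```text
outlet 552.041259765625 337.0670471191406 70.44779205322266 84.10826110839844 74.96109008789062 [240 151] [303 224]
dock 505.51422119140625 163.1295166015625 84.33433532714844 93.00785827636719 16.361997604370117 [ 68 142] [156 221]
[[269.31756727 188.82552606]
 [122.7869635  177.01751702]]
```

View pics/crop1.png

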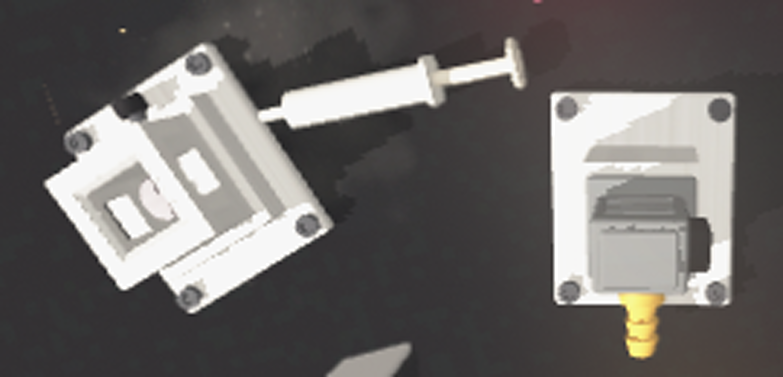

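Run:
```python
from h import *
c=load('w1'); f=lambda p:(np.array(p,float)+.5)/2.9-.5+[50,120]
print('head',ray(c,f([[600,261],[688,261],[644,261]]),.0955))
d=ray(c,f([[200,62],[78,142],[307,225],[190,297]]),.008); print('dock',d,d.mean(0))
print('dock ang', np.degrees(np.arctan2(*(d[0]-d[2])[1::-1])),np.degrees(np.arctan2(*(d[1]-d[3])[1::-1])))
t=np.array([.55204,.33707]); s=c['state']; y=s['tool_rot'][2]; 
e=t+0.0005*np.array([np.sin(.2625),np.cos(.2625)])-s['tool_pos'][:2]
print('tool dx dy',e@[np.cos(y),np.sin(y)]*1e3,e@[np.sin(y),-np.cos(y)]*1e3)
```

```text
head [[0.55106264 0.32570724 0.0955    ]
 [0.55741402 0.35161644 0.0955    ]
 [0.55423855 0.33866279 0.0955    ]]
dock [[0.46021136 0.18722478 0.008     ]
 [0.47720499 0.12989599 0.008     ]
 [0.53008329 0.20665279 0.008     ]
 [0.54683154 0.15082217 0.008     ]] [0.5035828  0.16864893 0.008     ]
dock ang -164.46131939278115 -163.27191190106447
tool dx dy -0.8880190338082005 -6.7448038174875915
```

Request:
jog_arm:
  increments:
    - [-0.5,-3,30,0,0,0.022,-1]
    - [-1,-6,60,0,0,0.022,-1]
    - [-1,-6,75,0,0,0.022,-1]
    - [-1,-6,75,0,0,0.022,-1]

```text
time: 1.57
tool_pos: [0.5487, 0.3395, 0.1489]
tool_rot: [-3.138, -0.004, 2.882]
ft_force: [-0.4, 0.2, -0.2]
finger_gap: 0.0938
gripper_force: 0.0
```

Run:
```python
from h import *
c=cap('wrist','w2'); print(c['state']['tool_pos'],c['state']['tool_rot'])
p=proj(c,[[.552,.337,.0955]])[0]; print(p); u,v=int(p[0]),int(p[1]); u0,v0=u-130,max(0,v-100)
print(u0,v0)
cv2.imwrite('pics/crop2.png',cv2.resize(c['img'][v0:v0+200,u0:u0+260],None,fx=3,fy=3,interpolation=cv2.INTER_CUBIC)[:,:,::-1])
```

```text
[0.54865848 0.33945604 0.14886413] [-3.1376018  -0.00443916  2.88202665]
[275.58575513 241.19749409]
145 141
```

View pics/crop2.png

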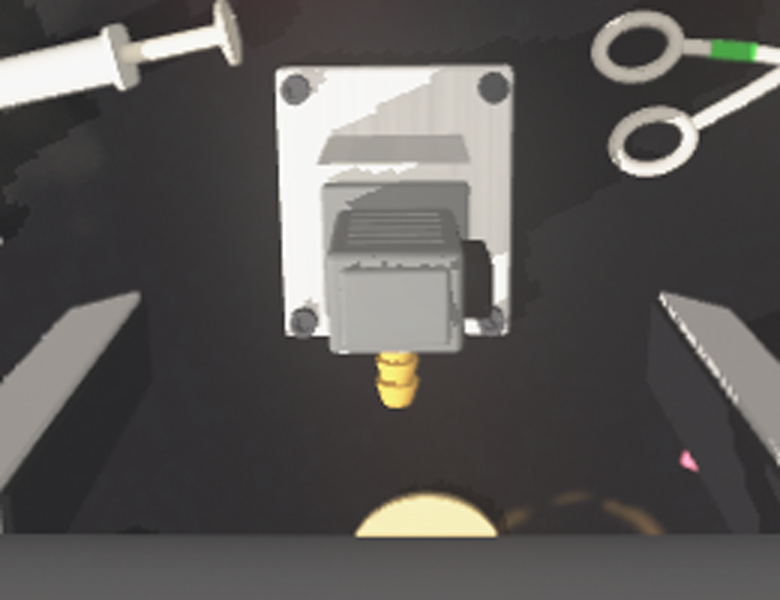

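Plug head sits at crop (395,301), i.e. full (277,241), matching the prediction to about 0.5 mm.

Request:
jog_arm:
  increments:
    - [0,0,20,0,0,0,-1]
    - [0,0,30,0,0,0,-1]
    - [0,0,30,0,0,0,-1]
    - [0,0,30,0,0,0,-1]

```text
time: 1.95
tool_pos: [0.5512, 0.3397, 0.1233]
tool_rot: [3.141, 0.0, 2.881]
ft_force: [-0.6, 0.1, -0.8]
finger_gap: 0.0942
gripper_force: 0.0
```

```bash
cat > goto.py <<'E'
import sys
from h import *
def goto(x,y,z,yaw):
    s=env.state(); M=R.from_euler('xyz',s['tool_rot']).as_matrix()
    T=R.from_euler('xyz',[np.pi,0,yaw]).as_matrix()
    print('shift mm',(M.T@(np.array([x,y,z])-s['tool_pos'])*1e3).round(2),'rot',R.from_matrix(M.T@T).as_rotvec().round(4),'t',s['time'],s['tool_pos'].round(4),s['ft_force'].round(2),s['wrist_torque'].round(2),'J',s['joint_pos'].round(2))
if __name__=='__main__': goto(*map(float,sys.argv[1:5]))
E
python3 goto.py .5523 .338 .0805 2.879
```

```text
shift mm [-1.54 -1.33 42.77] rot [0.0002 0.0002 0.0022] t 1.95 [0.5512 0.3397 0.1233] [-0.58  0.1  -0.8 ] [ 0.01 -0.03  0.02] J [ 0.5   0.61  1.33  0.    1.21 -0.81]
```

Request:
jog_arm:
  increments:
    - [-1,-1,20,0,0,0.002,-1]
    - [-1.5,-1.3,35,0,0,0.002,-1]
    - [-1.5,-1.3,42,0,0,0.002,-1]
    - [-1.5,-1.3,42,0,0,0.002,-1]
    - [-1.5,-1.3,42,0,0,0.002,-1]
    - [-1.5,-1.3,42,0,0,0.002,-1]

```text
time: 2.45
tool_pos: [0.5529, 0.338, 0.0819]
tool_rot: [3.14, 0.001, 2.879]
ft_force: [0.4, -0.7, -0.4]
finger_gap: 0.0942
gripper_force: 0.0
```

```bash
python3 goto.py .5523 .338 .0805 2.879
```

```text
shift mm [ 0.63 -0.18  1.45] rot [ 0.0013  0.0014 -0.0001] t 2.45 [0.5529 0.338  0.0819] [ 0.35 -0.75 -0.39] [0.01 0.01 0.  ] J [ 0.49  0.66  1.35 -0.    1.13 -0.82]
```

Request:
jog_arm:
  increments:
    - [0.3,0,1.2,0,0,0,-0.5]
    - [0.3,0,1.2,0,0,0,-0.2]
    - [0.3,0,1.2,0,0,0,0]
    - [0.3,0,1.2,0,0,0,0.04]
    - [0.3,0,1.2,0,0,0,0.08]
    - [0.3,0,1.2,0,0,0,0.12]
    - [0.3,0,1.2,0,0,0,0.16]
  grip_force: 12

```text
time: 3.03
tool_pos: [0.5521, 0.3377, 0.0792]
tool_rot: [-3.142, -0.0, 2.879]
ft_force: [-0.0, -0.5, -0.3]
finger_gap: 0.0503
gripper_force: 0.0
```

Request:
jog_arm:
  increments:
    - [0,0,-1,0,0,0,0.16]
    - [0,0,-1,0,0,0,0.2]
    - [0,0,-1,0,0,0,0.24]
    - [0,0,-1,0,0,0,0.28]

```text
time: 3.37
tool_pos: [0.5523, 0.3379, 0.0805]
tool_rot: [3.141, 0.0, 2.879]
ft_force: [0.8, 1.0, 2.6]
finger_gap: 0.0343
gripper_force: 5.8
```

Request:
jog_arm:
  increments:
    - [0,0,0,0,0,0,0.3]
    - [0,0,0,0,0,0,0.35]
    - [0,0,0,0,0,0,0.4]
    - [0,0,0,0,0,0,0.45]

```text
time: 3.7
tool_pos: [0.5522, 0.3375, 0.0803]
tool_rot: [-3.141, 0.0, 2.879]
ft_force: [-0.3, -0.4, 3.4]
finger_gap: 0.0308
gripper_force: 12.0
```

Button fully in (gap 30.8 mm, 12 N), side force small. Drawing up slowly.

Request:
jog_arm:
  increments:
    - [0,0,-1,0,0,0,0.6]
    - [0,0,-2,0,0,0,0.6]
    - [0,0,-3,0,0,0,0.6]
    - [0,0,-4,0,0,0,0.6]
  grip_force: 14

```text
time: 4.03
tool_pos: [0.5521, 0.3376, 0.0842]
tool_rot: [-3.141, -0.0, 2.879]
ft_force: [1.1, -1.6, 1.1]
finger_gap: 0.0307
gripper_force: 14.0
```

Request:
jog_arm:
  increments:
    - [0,0,-3,0,0,0,0.6]
    - [0,0,-6,0,0,0,0.6]
    - [0,0,-9,0,0,0,0.6]
    - [0,0,-12,0,0,0,0.6]

```text
time: 4.37
tool_pos: [0.552, 0.3378, 0.0964]
tool_rot: [-3.141, -0.0, 2.879]
ft_force: [-0.6, 0.2, -0.1]
finger_gap: 0.0308
gripper_force: 14.0
```

Request:
jog_arm:
  increments:
    - [0,0,-10,0,0,0,0.6]
    - [0,0,-25,0,0,0,0.6]
    - [0,0,-45,0,0,0,0.6]
    - [0,0,-65,0,0,0,0.6]
    - [0,0,-80,0,0,0,0.6]
    - [0,0,-90,0,0,0,0.6]
    - [0,0,-90,0,0,0,0.6]

```text
time: 4.95
tool_pos: [0.5527, 0.3381, 0.189]
tool_rot: [3.139, 0.003, 2.879]
ft_force: [-0.3, 1.5, -1.6]
finger_gap: 0.0308
gripper_force: 14.0
```

```bash
python3 goto.py .5036 .1686 .186 3.424
```

```text
shift mm [   3.44 -176.43    2.57] rot [ 0.0018  0.0033 -0.5452] t 4.95 [0.5527 0.3381 0.189 ] [-0.32  1.51 -1.63] [0.02 0.01 0.03] J [ 0.49  0.55  1.26  0.    1.33 -0.82]
```

```bash
python3 - <<'E'
from h import *
a,b=load('top0'),load('scene0')
def tri(p,q):
    L=[]
    for c,x in((a,p),(b,q)):
        o=pose(c)[1]; d=ray(c,[x],0)[0]-o; L.append((o,d/np.linalg.norm(d)))
    A=sum(np.eye(3)-np.outer(d,d) for o,d in L); B=sum((np.eye(3)-np.outer(d,d))@o for o,d in L); return np.linalg.solve(A,B)
print(tri((370,175),(381,163)),tri((480,242),(423,100)), tri((409,172),(420,175)))
E
python3 goto.py .4855 .231 .189 3.424
```

```text
[0.61682571 0.04396653 0.26586952] [ 0.4810181  -0.06078445  0.43920046] [ 0.62250868 -0.02468995  0.26760207]
shift mm [  37.12 -120.87   -0.38] rot [ 0.0018  0.0033 -0.5452] t 4.95 [0.5527 0.3381 0.189 ] [-0.32  1.51 -1.63] [0.02 0.01 0.03] J [ 0.49  0.55  1.26  0.    1.33 -0.82]
```

Request:
jog_arm:
  increments:
    - [3,-10,0,0,0,-0.05,0.6]
    - [8,-26,0,0,0,-0.13,0.6]
    - [15,-48,0,0,0,-0.23,0.6]
    - [23,-74,0,0,0,-0.34,0.6]
    - [30,-97,0,0,0,-0.44,0.6]
    - [35,-113,0,0,0,-0.52,0.6]
    - [37,-121,0,0,0,-0.545,0.6]
    - [37,-121,0,0,0,-0.545,0.6]

```text
time: 5.62
tool_pos: [0.4842, 0.2293, 0.1858]
tool_rot: [-3.141, -0.001, -2.859]
ft_force: [1.0, 0.1, -1.1]
finger_gap: 0.0311
gripper_force: 14.0
```

Request:
jog_arm:
  increments:
    - [0,0,0,0,0,0,0.6]
    - [0,0,0,0,0,0,0.6]

```text
time: 5.78
tool_pos: [0.4852, 0.2309, 0.1859]
tool_rot: [3.142, -0.0, -2.86]
ft_force: [-0.2, -0.2, -1.4]
finger_gap: 0.0308
gripper_force: 14.0
```

Run:
```python
from h import *
c=cap('wrist','w3'); print(c['state']['tool_pos'],c['state']['tool_rot'],c['state']['finger_gap'])
p=proj(c,[[.5036,.1686,.05]])[0]; print(p); u0,v0=max(0,int(p[0])-110),max(0,int(p[1])-100)
print(u0,v0)
cv2.imwrite('pics/crop3.png',cv2.resize(c['img'][v0:v0+200,u0:u0+265],None,fx=3,fy=3,interpolation=cv2.INTER_CUBIC)[:,:,::-1])
```

```text
[0.48517003 0.2308593  0.18588165] [ 3.14156323e+00 -4.24109258e-04 -2.86044320e+00] 0.030753284920291953
[204.94447669 205.77718839]
94 105
```

View pics/crop3.png

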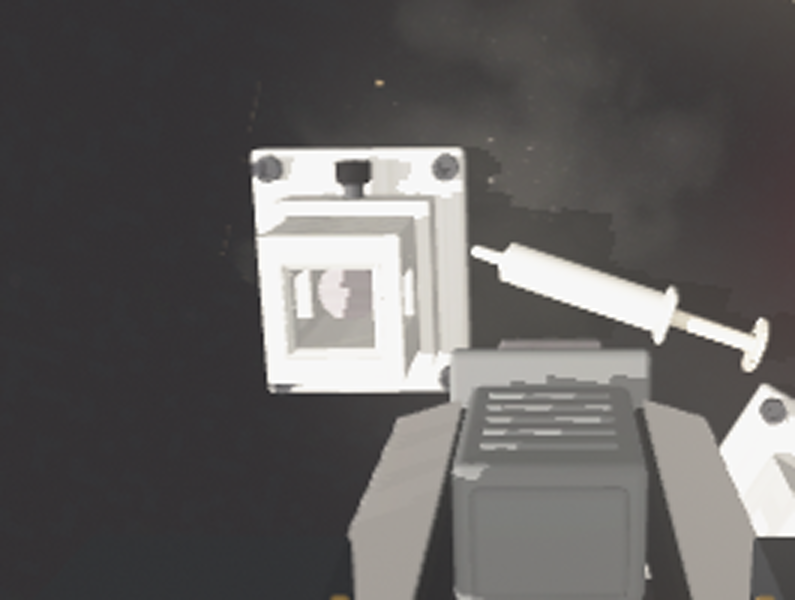

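Run:
```python
from h import *
c=load('w3'); f=lambda p:(np.array(p,float)+.5)/3-.5+[94,105]
w=ray(c,f([[252,149],[464,149],[268,392],[472,392]]),.008)[:,:2]; print(w.round(4),w.mean(0)); 
(cx,cy),sz,t=cv2.minAreaRect((w*1000).astype(np.float32)); print(cx,cy,sz,t)
s=ray(c,f([[269,167],[446,167],[282,389],[448,378]]),.008)[:,:2]; print('screws',s.round(4),s.mean(0),(s[0]+s[3])/2)
for a,b in((0,2),(1,3)): print(np.arctan2(*(w[b]-w[a])[::-1]),np.arctan2(*(s[b]-s[a])[::-1]))
for a,b in((0,1),(2,3)): print(np.arctan2(*(w[b]-w[a])[::-1])-np.pi/2)
m=((283+381)/2,(266+352)/2)
for z in(.05,.055,.06,.065,.07):
    q=ray(c,f([[283,266],[381,266],[283,352],[381,352]]),z)[:,:2]; print(z,q.mean(0).round(4),np.linalg.norm(q[1]-q[0]),np.linalg.norm(q[2]-q[0]))
```

```text
[[0.4728 0.1248]
 [0.4535 0.1917]
 [0.5536 0.1477]
 [0.5337 0.216 ]] [0.50339539 0.17004955]
503.3182373046875 170.11074829101562 (83.97489166259766, 71.15007019042969) 16.193946838378906
screws [[0.477  0.1315]
 [0.4609 0.1876]
 [0.5511 0.1521]
 [0.5311 0.2067]] [0.5050125  0.16946238] [0.50403636 0.16906947]
0.27556465952672676 0.2718926161800633
0.2935631967993738 0.26549970966676306
0.27936289400725367
0.28263776582487243
0.05 [0.5056 0.1685] 0.028996574718095452 0.026522166574009888
0.055 [0.5041 0.1692] 0.028503661839505142 0.02607131616841735
0.06 [0.5025 0.1699] 0.02801074896091483 0.025620465762824802
0.065 [0.501  0.1706] 0.027517836082324533 0.025169615357232427
0.07 [0.4995 0.1714] 0.027024923203734237 0.024718764951639886
```

```bash
python3 goto.py .5035 .1700 .148 3.4226
```

```text
shift mm [ -0.67 -63.64  37.9 ] rot [ 0.     -0.0004  0.0006] t 5.8333 [0.4852 0.231  0.1859] [-0.08 -1.47 -1.57] [0.08 0.02 0.05] J [ 0.38  0.31  1.61  0.    1.22 -1.48]
```

Request:
jog_arm:
  increments:
    - [0,-10,0,0,0,0,0.6]
    - [-0.3,-26,0,0,0,0,0.6]
    - [-0.6,-44,5,0,0,0,0.6]
    - [-0.6,-58,15,0,0,0,0.6]
    - [-0.7,-63.6,27,0,0,0,0.6]
    - [-0.7,-63.6,36,0,0,0,0.6]
    - [-0.7,-63.6,38,0,0,0,0.6]
    - [-0.7,-63.6,38,0,0,0,0.6]

```text
time: 6.5
tool_pos: [0.5032, 0.1698, 0.1477]
tool_rot: [3.141, -0.001, -2.859]
ft_force: [0.5, -0.0, -1.6]
finger_gap: 0.0304
gripper_force: 14.0
```

Request:
jog_arm:
  increments:
    - [0,0,0,0,0,0,0.6]
    - [0,0,0,0,0,0,0.6]

```text
time: 6.67
tool_pos: [0.5035, 0.1701, 0.1489]
tool_rot: [-3.142, 0.001, -2.859]
ft_force: [-0.2, 0.2, -1.7]
finger_gap: 0.0305
gripper_force: 14.0
```

```bash
python3 goto.py .5035 .1700 .134 3.4226
python3 - <<'E'
from h import *
c=cap('wrist','w4'); cv2.imwrite('pics/crop4.png',cv2.resize(c['img'][90:290,145:410],None,fx=3,fy=3,interpolation=cv2.INTER_CUBIC)[:,:,::-1])
E
```

```text
shift mm [ 0.08 -0.05 14.86] rot [-0.      0.0009  0.0019] t 6.6667 [0.5035 0.1701 0.1489] [-0.25  0.25 -1.74] [ 0.02 -0.   -0.02] J [ 0.26  0.34  1.66 -0.    1.14 -1.6 ]
```

View pics/crop4.png

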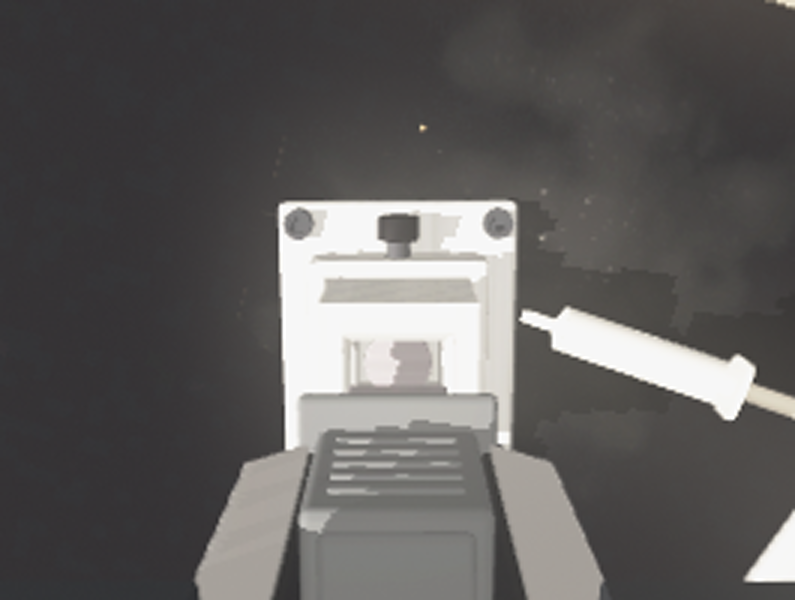

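Request:
jog_arm:
  increments:
    - [0,0,5,0,0,0.002,0.6]
    - [0,0,10,0,0,0.002,0.6]
    - [0,0,13,0,0,0.002,0.6]
    - [0,0,15,0,0,0.002,0.6]
    - [0,0,17,0,0,0.002,0.6]

```text
time: 7.13
tool_pos: [0.5033, 0.1696, 0.1309]
tool_rot: [3.142, -0.0, -2.861]
ft_force: [0.2, -0.4, -1.6]
finger_gap: 0.0305
gripper_force: 14.0
```

Request:
jog_arm:
  increments:
    - [0,0,2,0,0,0,0.6]
    - [0,0,4,0,0,0,0.6]
    - [0,0,6,0,0,0,0.6]

```text
time: 7.38
tool_pos: [0.5034, 0.1696, 0.1251]
tool_rot: [-3.142, 0.0, -2.861]
ft_force: [1.1, 0.4, -1.6]
finger_gap: 0.0308
gripper_force: 14.0
```

Request:
jog_arm:
  increments:
    - [0,0,2,0,0,0,0.6]
    - [0,0,4,0,0,0,0.6]
    - [0,0,6,0,0,0,0.6]

```text
time: 7.63
tool_pos: [0.5034, 0.1696, 0.1191]
tool_rot: [-3.142, 0.0, -2.861]
ft_force: [0.3, 0.2, -1.1]
finger_gap: 0.0305
gripper_force: 14.0
```

Request:
jog_arm:
  increments:
    - [0,0,2,0,0,0,0.6]
    - [0,0,4,0,0,0,0.6]
    - [0,0,6,0,0,0,0.6]

```text
time: 7.88
tool_pos: [0.5034, 0.1696, 0.1131]
tool_rot: [-3.142, 0.0, -2.861]
ft_force: [-0.1, 0.1, -1.1]
finger_gap: 0.0309
gripper_force: 14.0
```

Request:
jog_arm:
  increments:
    - [0,0,2,0,0,0,0.6]
    - [0,0,4,0,0,0,0.6]
    - [0,0,5,0,0,0,0.6]

```text
time: 8.13
tool_pos: [0.5033, 0.1696, 0.1079]
tool_rot: [-3.142, -0.0, -2.861]
ft_force: [0.1, 0.0, -1.2]
finger_gap: 0.0309
gripper_force: 14.0
```

Request:
jog_arm:
  increments:
    - [0,0,1.5,0,0,0,0.6]
    - [0,0,3,0,0,0,0.6]
    - [0,0,4,0,0,0,0.6]

```text
time: 8.38
tool_pos: [0.5034, 0.1696, 0.1041]
tool_rot: [-3.142, -0.0, -2.861]
ft_force: [0.2, 0.4, -1.2]
finger_gap: 0.0307
gripper_force: 14.0
```

Request:
jog_arm:
  increments:
    - [0,0,1,0,0,0,0.6]
    - [0,0,2,0,0,0,0.6]
    - [0,0,3,0,0,0,0.6]

```text
time: 8.63
tool_pos: [0.5034, 0.1696, 0.1012]
tool_rot: [-3.142, 0.0, -2.861]
ft_force: [-0.3, -0.1, -0.6]
finger_gap: 0.0305
gripper_force: 14.0
```

Request:
jog_arm:
  increments:
    - [0,0,1,0,0,0,0.6]
    - [0,0,2,0,0,0,0.6]
    - [0,0,2,0,0,0,0.6]

```text
time: 8.88
tool_pos: [0.5033, 0.1696, 0.0991]
tool_rot: [3.142, -0.0, -2.861]
ft_force: [0.4, -0.0, -0.7]
finger_gap: 0.0308
gripper_force: 14.0
```

Request:
jog_arm:
  increments:
    - [0,0,1,0,0,0,0.6]
    - [0,0,2,0,0,0,0.6]
    - [0,0,2,0,0,0,0.6]

```text
time: 9.13
tool_pos: [0.5033, 0.1696, 0.097]
tool_rot: [-3.142, -0.0, -2.861]
ft_force: [-0.1, -0.3, -1.4]
finger_gap: 0.0308
gripper_force: 14.0
```

Request:
jog_arm:
  increments:
    - [0,0,1,0,0,0,0.6]
    - [0,0,2,0,0,0,0.6]
    - [0,0,2,0,0,0,0.6]

```text
time: 9.38
tool_pos: [0.5034, 0.1696, 0.0951]
tool_rot: [3.142, 0.0, -2.861]
ft_force: [1.0, -0.0, -1.2]
finger_gap: 0.0305
gripper_force: 14.0
```

Request:
jog_arm:
  increments:
    - [0,0,1,0,0,0,0.6]
    - [0,0,2,0,0,0,0.6]
    - [0,0,2,0,0,0,0.6]

```text
time: 9.63
tool_pos: [0.5034, 0.1696, 0.0932]
tool_rot: [-3.142, 0.0, -2.861]
ft_force: [0.5, -0.7, 1.2]
finger_gap: 0.0304
gripper_force: 14.0
```

Request:
jog_arm:
  increments:
    - [0,0,1,0,0,0,0.6]
    - [0,0,2,0,0,0,0.6]
    - [0,0,2,0,0,0,0.6]

```text
time: 9.88
tool_pos: [0.5034, 0.1696, 0.0912]
tool_rot: [-3.142, 0.0, -2.861]
ft_force: [0.0, 0.2, 1.9]
finger_gap: 0.0309
gripper_force: 14.0
```

Request:
jog_arm:
  increments:
    - [0,0,1,0,0,0,0.6]
    - [0,0,1.5,0,0,0,0.6]
    - [0,0,1.5,0,0,0,0.6]

```text
time: 10.13
tool_pos: [0.5034, 0.1696, 0.0897]
tool_rot: [-3.142, 0.0, -2.861]
ft_force: [0.5, -0.5, 2.3]
finger_gap: 0.031
gripper_force: 14.0
```

Request:
jog_arm:
  increments:
    - [0,0,1,0,0,0,0.6]
    - [0,0,1.5,0,0,0,0.6]
    - [0,0,1.5,0,0,0,0.6]

```text
time: 10.38
tool_pos: [0.5034, 0.1696, 0.0882]
tool_rot: [-3.142, 0.0, -2.861]
ft_force: [-0.2, 0.3, 2.5]
finger_gap: 0.0305
gripper_force: 14.0
```

Request:
jog_arm:
  increments:
    - [0,0,0.5,0,0,0,0.6]
    - [0,0,1,0,0,0,0.6]
    - [0,0,1,0,0,0,0.6]

```text
time: 10.63
tool_pos: [0.5034, 0.1696, 0.0872]
tool_rot: [-3.142, 0.0, -2.861]
ft_force: [1.2, -0.9, 3.0]
finger_gap: 0.0308
gripper_force: 14.0
```

Request:
jog_arm:
  increments:
    - [0,0,0.4,0,0,0,0.6]
    - [0,0,0.7,0,0,0,0.6]
    - [0,0,0.7,0,0,0,0.6]

```text
time: 10.88
tool_pos: [0.5034, 0.1696, 0.0866]
tool_rot: [-3.142, 0.0, -2.861]
ft_force: [1.2, -0.0, 2.4]
finger_gap: 0.0305
gripper_force: 14.0
```

Request:
jog_arm:
  increments:
    - [0,0,0.4,0,0,0,0.6]
    - [0,0,0.6,0,0,0,0.6]
    - [0,0,0.6,0,0,0,0.6]

```text
time: 11.13
tool_pos: [0.5035, 0.1696, 0.0865]
tool_rot: [-3.142, 0.001, -2.861]
ft_force: [-2.8, -0.3, 10.0]
finger_gap: 0.0304
gripper_force: 14.0
```

Request:
jog_arm:
  increments:
    - [0,0,0.4,0,0,0,0.6]
    - [0,0,0.6,0,0,0,0.6]
    - [0,0,0.6,0,0,0,0.6]

```text
time: 11.38
tool_pos: [0.5037, 0.1697, 0.0864]
tool_rot: [-3.142, 0.001, -2.861]
ft_force: [-4.4, -1.1, 14.8]
finger_gap: 0.0308
gripper_force: 14.0
```

Solid contact at TCP z=0.0865 (flange on mouth, matching the ejector's travel). Ease the push and release the button.

Request:
jog_arm:
  increments:
    - [0,0,-0.4,0,0,0,0.6]
    - [0,0,-0.6,0,0,0,0.6]

```text
time: 11.55
tool_pos: [0.5036, 0.1697, 0.0865]
tool_rot: [3.142, 0.001, -2.861]
ft_force: [-0.9, 0.3, 4.4]
finger_gap: 0.0306
gripper_force: 14.0
```

Request:
jog_arm:
  increments:
    - [0,0,0,0,0,0,0.3]
    - [0,0,0,0,0,0,0.25]
    - [0,0,0,0,0,0,0.2]
    - [0,0,0,0,0,0,0.15]
    - [0,0,0,0,0,0,0.1]
    - [0,0,0,0,0,0,0.05]
    - [0,0,0,0,0,0,0]
    - [0,0,0,0,0,0,0]

```text
time: 12.22
tool_pos: [0.5032, 0.1694, 0.0857]
tool_rot: [-3.141, -0.001, -2.861]
ft_force: [1.2, -0.0, -0.5]
finger_gap: 0.0472
gripper_force: 0.0
```

Request:
jog_arm:
  increments:
    - [0,0,-1,0,0,0,-0.3]
    - [0,0,-1,0,0,0,-0.6]
    - [0,0,-1,0,0,0,-0.8]
    - [0,0,-1,0,0,0,-0.9]
    - [0,0,-1,0,0,0,-0.9]

```text
time: 12.63
tool_pos: [0.5034, 0.1696, 0.0869]
tool_rot: [-3.142, -0.0, -2.861]
ft_force: [0.5, 0.1, -0.4]
finger_gap: 0.077
gripper_force: 0.0
```

Request:
jog_arm:
  increments:
    - [0,0,-10,0,0,0,-0.9]
    - [0,0,-30,0,0,0,-0.9]
    - [0,0,-60,0,0,0,-0.9]
    - [0,0,-85,0,0,0,-0.9]
    - [0,0,-100,0,0,0,-0.9]
    - [0,0,-100,0,0,0,-0.9]

```text
time: 13.13
tool_pos: [0.5045, 0.1699, 0.191]
tool_rot: [-3.141, 0.006, -2.861]
ft_force: [0.7, 0.5, 0.7]
finger_gap: 0.0892
gripper_force: 0.0
```

Request:
jog_arm:
  increments:
    - [-10,20,0,0,0,0,-0.9]
    - [-20,50,0,0,0,0,-0.9]
    - [-20,75,0,0,0,0,-0.9]
    - [-20,90,0,0,0,0,-0.9]
    - [-20,90,0,0,0,0,-0.9]
    - [-20,90,0,0,0,0,-0.9]

```text
time: 13.63
tool_pos: [0.4973, 0.2617, 0.1863]
tool_rot: [-3.141, -0.001, -2.86]
ft_force: [0.5, -0.0, 0.5]
finger_gap: 0.0892
gripper_force: 0.0
```

Run:
```python
from h import *
c=cap('wrist','w5'); s=c['state']; print(s['tool_pos'],s['time'])
p=proj(c,[[.5036,.1695,.09]])[0]; u0,v0=max(0,int(p[0])-70),max(0,int(p[1])-75); print(p,u0,v0)
A=cv2.resize(c['img'][v0:v0+150,u0:u0+140],None,fx=4,fy=4,interpolation=cv2.INTER_CUBIC)[:,:,::-1]
b=cap('scene','s5'); p=proj(b,[[.5036,.1695,.06]])[0]; u,v=map(int,p); B=cv2.resize(b['img'][v-45:v+30,max(0,u-20):u+25],None,fx=4,fy=4,interpolation=cv2.INTER_CUBIC)[:,:,::-1]
o=np.zeros((600,560+B.shape[1],3),np.uint8); o[:A.shape[0],:A.shape[1]]=A; o[:B.shape[0],560:]=B; cv2.imwrite('pics/fin.png',o); print(u,v)
```

```text
[0.49732587 0.26173164 0.18627911] 13.6333
[160.01544989 192.85514714] 90 117
279 257
```

View pics/fin.png

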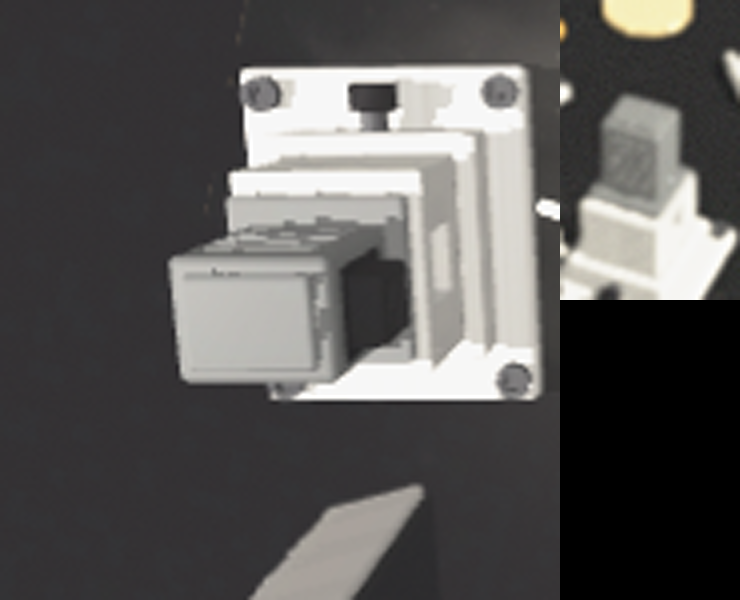

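The picture shows the plug seated in the dock with its button standing out; head-top rim corners at crop (170,260), (330,260), (182,382), (343,378). Checking its height.

Run:
```python
from h import *
c=load('w5')
q=(np.array([[170,260],[330,260],[182,382],[343,378]])+.5)/4-.5+[90,117]
for z in(.099,.103,.107,.111):
    w=ray(c,q,z)[:,:2]; print(z,w.mean(0).round(4),np.linalg.norm(w[1]-w[0]),np.linalg.norm(w[3]-w[2]))
```

```text
0.099 [0.5052 0.168 ] 0.02969069365458514 0.03061597471597426
0.103 [0.5039 0.1692] 0.029207087430102925 0.030117297382480937
0.107 [0.5027 0.1704] 0.028723481205620686 0.029618620048987666
0.111 [0.5014 0.1716] 0.028239874981138512 0.029119942715494368
```

```bash
python3 -c "
from workcell import env
print(env.sign_off())"
```

```text
the job is handed in; nothing more can be done
None
```

I moved the plug from the outlet to the parking block and left it there with its button out; its height in the last image (flange about 1.5 mm above the mouth) matches a locked catch, though I made no pull test, and I handed the job in at about 14 s.

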